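# Fetch the objective case from behind the bottle and eyepiece

### The job

The objective case stands at the back of the small grey storage bay, shut in by the dropper bottle and the spare eyepiece standing in front of it. Set the bottle and the eyepiece aside, both standing on the rectangular mat; only then take out the case and stand it in the middle of the round cork disc. Finally put the bottle and the eyepiece back upright, each on the very ring mark where it stood at the start, without tipping anything over or disturbing the red petri dish, the tape roll and the sample card nearby.

Things in the scene. Friction and masses are not known exactly. Their poses are not given: they have to be found in the camera images.
- bottle_center (a point): Brown dropper bottle with a black dropper cap, standing, loose. Its body is a solid cylinder 27 mm in diameter and 52 mm high (grip there); with the cap it is 82 mm tall. This point is on its axis 26 mm above its underside; z points up its axis. At the start it stands on one of the two front ring marks of the bay; which one varies. About 45 g.
- eyepiece_center (a point): Spare microscope eyepiece, all black with a thin white band and a wide grooved head, standing, loose; treat it as a cylinder 38 mm in diameter, 52 mm tall. This point is on its axis 26 mm above its underside; z up its axis. At the start it stands on the other front ring mark. About 90 g.
- case_center (a point): Objective case: black tube with a grey lid (lid does not move), standing, loose, 37 mm in diameter, 62 mm tall. This point is on its axis 31 mm above its underside; z up its axis. At the start it stands within the walls of the bay. About 60 g.
- bay: Grey storage bay, fixed, yaw within 0.5 rad. Origin: underside, below the case's place; x along its lane to the closed rear, z up. Base plate 4 mm thick, x = -122 to 76 mm, 70 mm wide. Side walls: inner faces at y = +-28 mm, 6 mm thick, from x = -16 to 76 mm; rear wall's inner face at x = 70 mm; wall tops at z = 62 mm. Grip the case along x: one finger behind it, one in front.
- bay_front (a point): Point on the bay's plate midway between its two front places (bay x = -70 mm, y = 0, z = 4 mm); axes as the bay's. The places are dark rings on the plate, 23 mm before (x = -93) and behind (x = -47 mm) this point; a third ring lies under the case at bay x = 0. Both front places are outside the walls: grip there across the lane, along y. The gap from the nearer one to the case is only 10 to 15 mm.
- side_mat: Grey rectangular mat, the side area, fixed, 110 mm along its x, 150 mm along its y, 3 mm thick. Origin at the centre of its underside, z up.
- cork_disc: Round cork disc, fixed, 90 mm in diameter, 5 mm thick, where the case goes. Origin at the centre of its underside, z up.
- dish_center (a point): Closed round petri dish with red filling, lying flat, 58 mm in diameter, 14 mm high, loose: leave alone. Point at its centre.
- tape_center (a point): Roll of beige tape lying flat, 104 mm in diameter, 25 mm high, loose: leave alone. Point at its centre.
- card_center (a point): Green sample card with windows lying flat, 50 x 135 x 5 mm, loose: leave alone. Point at its centre.
Things that resemble listed ones, but are neither listed nor needed, are in the scene too. Leave any blue or purple look-alike of the part that bears eyepiece_center alone. Several things have the shape of the cork_disc; the one meant has the colours described above.

How it is judged (in metres and radians):
On the way, in this order (a step that is already met when the one before it is completed fails the run):
1. bottle and eyepiece both stand released on the rectangular mat, the case still in the bay (x of bottle_center in the frame of side_mat between -0.055 and 0.055 m and y of bottle_center in the frame of side_mat between -0.075 and 0.075 m and z of bottle_center in the frame of side_mat between 0.025 and 0.033 m and angle between each of bottle_center, eyepiece_center's own z axis and vertical below 0.15 rad and contact force between the fingers and bottle below 0.05 N and linear speed of each of bottle, eyepiece below 0.02 m/s and x of eyepiece_center in the frame of side_mat between -0.055 and 0.055 m and y of eyepiece_center in the frame of side_mat between -0.075 and 0.075 m and z of eyepiece_center in the frame of side_mat between 0.025 and 0.033 m and contact force between the fingers and eyepiece below 0.05 N and distance of case_center from where it was at the start of the episode below 0.02 m), for 0.2 s.
2. the case stands released on the middle of the cork disc, bottle and eyepiece still on the mat (horizontal distance between case_center and cork_disc below 0.015 m and z of case_center in the frame of cork_disc between 0.032 and 0.04 m and angle between each of case_center, bottle_center, eyepiece_center's own z axis and vertical below 0.15 rad and contact force between the fingers and case below 0.05 N and linear speed of each of case, bottle, eyepiece below 0.02 m/s and x of bottle_center in the frame of side_mat between -0.055 and 0.055 m and y of bottle_center in the frame of side_mat between -0.075 and 0.075 m and z of bottle_center in the frame of side_mat between 0.025 and 0.033 m and contact force between the fingers and bottle below 0.05 N and x of eyepiece_center in the frame of side_mat between -0.055 and 0.055 m and y of eyepiece_center in the frame of side_mat between -0.075 and 0.075 m and z of eyepiece_center in the frame of side_mat between 0.025 and 0.033 m and contact force between the fingers and eyepiece below 0.05 N), for 0.2 s.
At the end, for the whole second after the job is handed in: The case stands upright on the cork disc, its axis within 15 mm of the disc's centre; the bottle and the eyepiece stand upright in the bay, each within 15 mm of where it stood at the start; all are released and at rest (horizontal distance between case_center and cork_disc below 0.015 m and z of case_center in the frame of cork_disc between 0.032 and 0.04 m and angle between each of case_center, bottle_center, eyepiece_center's own z axis and vertical below 0.15 rad and contact force between the fingers and case below 0.05 N and linear speed of each of case, bottle, eyepiece below 0.02 m/s and distance of each of bottle_center, eyepiece_center from where it was at the start of the episode below 0.015 m and contact force between the fingers and bottle below 0.05 N and contact force between the fingers and eyepiece below 0.05 N); the robot touches nothing.
It fails at once if the bottle, the eyepiece or the objective case is tipped over (angle between any of bottle_center, eyepiece_center, case_center's own z axis and vertical above 0.6 rad).
It fails at once if the petri dish, the tape roll or the sample card is moved by more than 15 mm (distance of any of dish_center, tape_center, card_center from where it was at the start of the episode above 0.015 m).
It also fails if it takes over 120 s, if anything falls off the work surface, if the arm or the gripper's body presses on something with over 40 N, if the wrist force passes 120 N, or if a joint passes its speed limit or range.

### The arm

A 6-joint arm with a two-finger parallel gripper is mounted at the origin on a cart in front of the work surface, level with it; the furniture and walls round the work are solid. World frame = base frame: x ahead of the robot, y to its left, z up, the work surface at z = 0. Lengths are in mm, angles in rad, forces in N, time in s.
With the tool pointing down it reaches from about 275 to 750 mm from the base axis. Payload 10.2 kg.
Tool frame: the origin (TCP) lies midway between the tips of the shut fingers; the grasp point (between the pads) lies 19 mm behind it; z points along the fingers, y is the line along which they close (so a half turn about z gives the same grasp; the last joint's range is limited). The gripper opens to 85 mm and grips with 20 to 120 N. Pads are 22 mm wide; open, the fingers measure 114 mm over their backs; the gripper's body (76 mm by 85 mm) begins 54 mm behind the grasp point. The pads swing forward as they close: fully open they stand 13 mm farther back than shut.
Start: joints at [-1.557, 0.313, 1.498, -0, 1.331, -0.223], TCP at [123.148, -510.358, 231.294] pointing down, gripper open.
Joint ranges: [-2.94, 2.94], [-0.97, 2.17], [0.19, 2.56], [-1.23, 4.37], [0.02, 3.11], [-2.88, 2.88]. Speed limits (rad/s): [2.39, 2.39, 3.01, 3.14, 3.14, 3.14].

### API

Orientations are given as a unit quaternion [w, x, y, z].
In Python, from rig import ctrl gives the robot as it stands.
- The arm moves only by the tool send_rows, never from a script. Its argument "targets" is a list of rows, each a list of 7 numbers: the closure, from -1 (fully open) to 1 (shut), so that 0 is half open, then the shift along the tool's x, y, z in m, then the turn, a rotation vector about the tool's x, y, z in rad. In form: [[claw, dx, dy, dz, ax, ay, az], ...]. A call has exactly 10 rows; each row shifts and turns the commanded pose from where the row before left it, along the tool's axes as they then stand; what a row does not reach is not made up. A row lasts 1/8 s, in which the tool goes at most 62.5 mm and 10.7 degrees, less where a joint would pass 70% of its speed; a pose out of reach is approached as far as the arm can. A call with a gripper value outside its range is refused whole. The fingers move at their own pace and stop on an object; "squeeze" is the grip in N (left out, the last holds). Time passes only in rows, so rows that do not move let the fingers close, or fill a call up. It gives the time, the measured TCP pose, the force, the opening and the grip force at its end, in the units of the state.
- ctrl.sense(): the state, without advancing time (a new reading comes with each control period).
- ctrl.capture(name): name is "scene" or "top"; returns a dict with "img" (480x640x3 uint8, red, green, blue), "camera_matrix" (3x3 intrinsics, pixels), "R" (3x3) and "t" (3): a world point X has camera coordinates R X + t. Camera axes: x right, y down, z forward; pixel columns grow to the right and rows downward; lengths in mm; the calibration is good to about 2 mm. A picture is of the moment at which its call begins. There is no depth.
- ctrl.finish_job(): hands the job in; it is judged then, once.
Trained networks look in a picture, given as the dict that the camera call returned (one of the last four; its "shot" number tells which), for a name from the list of things; names that differ only in an ending like _2 or _b are one class to them, and where a whole thing is asked for, a point or a joint stands for the part that bears it (a point fixed in the world has none). Each returns a list of dicts, best first, with "score" (0 to 1); they miss things now and then, are a little off and sometimes report something else, mostly with a low value. They report only what shows in the picture. A call takes as long as a camera call. They do not tell look-alikes from the thing itself.
- ctrl.boxes_of(query, picture): "extent" ([left, top, width, height] in pixels, round what is visible of it).
- ctrl.landmark_of(query, picture): "point" ([column, row] in pixels: a listed point, or the origin of a listed thing).
The state is a dict: "time_s": time; "joints": joint angles; "dq": joint speeds; "tau": joint torques, N m; "eef_pos": TCP position; "ee_rot": TCP orientation; "force": force on the tool from outside, world axes, zero at the start; "wrist_torque": the same for the moment, N m; "grip_width": opening from 0.0 (shut) to 1.0 (fully open); "grip_force": force on a finger pad.
Only numpy, scipy, OpenCV 4.12 (cv2) and the standard library are available. Lean on these libraries where they do the work, as an engineer would, in place of code of your own. Each camera call takes 0.05 s, during which the arm holds its last target. There are 200 camera calls.

## Working session

There is one attempt and no reset: what is moved stays moved. The work goes in short steps, Python scripts to look and compute and a tool call to move; the robot and the scene stay as the last step left them, time stands still between calls to the robot, and variables do not carry over. Pictures are saved under pics/ and viewed, at most 14 in all, crops included, and the job is handed in when it is done.

Besides the shell and the picture viewer there is one more tool, called after "Call:" as a command line: name --pt "numbers of a row" for each row, then --argument value for the rest. send_rows: Moves the arm, as the interface text tells. Its arguments: {"type":"object","properties":{"targets":{"type":"array"},"squeeze":{"type":"number"}},"required":["targets"]}

```bash
mkdir -p pics; ls; cat > h.py <<'E'
import numpy as np, cv2
from rig import ctrl
def shot(n,fn=None):
    p=ctrl.capture(n)
    if fn: cv2.imwrite('pics/'+fn,cv2.cvtColor(p['img'],cv2.COLOR_RGB2BGR))
    return p
def ray(p,uv):
    K,R,t=[np.array(p[k],float) for k in('camera_matrix','R','t')]
    return -R.T@t, R.T@np.linalg.solve(K,[uv[0],uv[1],1.])
def atz(p,uv,z):
    c,d=ray(p,uv); return c+d*(z-c[2])/d[2]
def tri(obs):
    A=np.zeros((3,3));b=np.zeros(3)
    for p,uv in obs:
        c,d=ray(p,uv);d/=np.linalg.norm(d);M=np.eye(3)-np.outer(d,d);A+=M;b+=M@c
    return np.linalg.solve(A,b)
def proj(p,X):
    q=np.array(p['R'])@X+np.array(p['t']);q=np.array(p['camera_matrix'])@q;return q[:2]/q[2]
E
python3 - <<'E'
from h import *
np.set_printoptions(precision=1,suppress=True)
P={n:shot(n,n+'0.png') for n in('scene','top')}
for n,p in P.items(): print(n,'cam',ray(p,(320,240))[0],np.array(p['R'])[2])
for q,z in dict(bottle_center=30,eyepiece_center=30,case_center=35,bay=0,bay_front=4,side_mat=0,cork_disc=0,dish_center=7,tape_center=12,card_center=2).items():
    L={n:ctrl.landmark_of(q,p)[:3] for n,p in P.items()}
    for n in L:
        for d in L[n]: print(q,n,round(d['score'],2),np.round(d['point']),atz(P[n],d['point'],z))
    if all(L.values()): print('   tri',tri([(P[n],L[n][0]['point']) for n in L]))
s=ctrl.sense();print(s)
E
```

```text
pics
scene cam [-301.8  578.9  815.3] [ 0.7 -0.4 -0.6]
top cam [ 301.7   28.1 1361.7] [ 0.2  0.  -1. ]
bottle_center scene 0.89 [317. 270.] [500.3  92.6  30. ]
bottle_center top 0.47 [302. 266.] [494.1  85.   30. ]
   tri [497.2  88.9  29.6]
eyepiece_center scene 0.61 [308. 261.] [538.1  93.1  30. ]
eyepiece_center scene 0.59 [342. 245.] [547.7  -5.6  30. ]
eyepiece_center scene 0.51 [262. 270.] [566.7 197.6  30. ]
eyepiece_center top 0.79 [298. 244.] [544.6  94.5  30. ]
eyepiece_center top 0.74 [260. 232.] [572.6 181.6  30. ]
eyepiece_center top 0.68 [345. 243.] [547.  -12.4  30. ]
   tri [543.7  92.7  26.5]
case_center scene 0.88 [300. 248.] [587.3  87.1  35. ]
case_center top 0.59 [297. 223.] [592.1  98.   35. ]
   tri [587.8  93.3  38.5]
bay scene 0.88 [295. 263.] [582. 105.  -0.]
bay top 0.78 [300. 225.] [595.9  92.5   0. ]
bay top 0.47 [424. 164.] [ 745.9 -204.9    0. ]
bay top 0.38 [300. 257.] [518.5  91.8   0. ]
   tri [600.3  94.2 -17.5]
bay_front scene 0.8 [314. 277.] [511.8  94.4   4. ]
bay_front scene 0.16 [296. 263.] [577.4 105.4   4. ]
bay_front top 0.81 [301. 258.] [51
[... 602 characters left out ...]
421. 161.] [ 748.5 -196.    12. ]
tape_center top 0.46 [283. 158.] [757.6 132.3  12. ]
   tri [ 748.4 -200.5    3.7]
card_center scene 0.69 [374. 304.] [368.1  31.2   2. ]
card_center top 0.94 [329. 320.] [373.3  23.    2. ]
card_center top 0.72 [434. 277.] [ 472.5 -220.     2. ]
   tri [374.6  24.   -7.1]
{'time_s': 1.1, 'joints': array([-1.6,  0.3,  1.5,  0. ,  1.3, -0.2]), 'dq': array([-0., -0., -0.,  0., -0.,  0.]), 'tau': array([  0. , -41.2, -26. ,  -0. ,   0. ,  -0. ]), 'eef_pos': array([ 123.1, -510.4,  231.3]), 'ee_rot': array([-0. ,  1. ,  0.1,  0. ]), 'force': array([-0.1,  0. , -0.6]), 'wrist_torque': array([-0.1,  0. ,  0. ]), 'grip_force': 0.0, 'grip_width': 1.0016358043766171}
```

View pics/scene0.png

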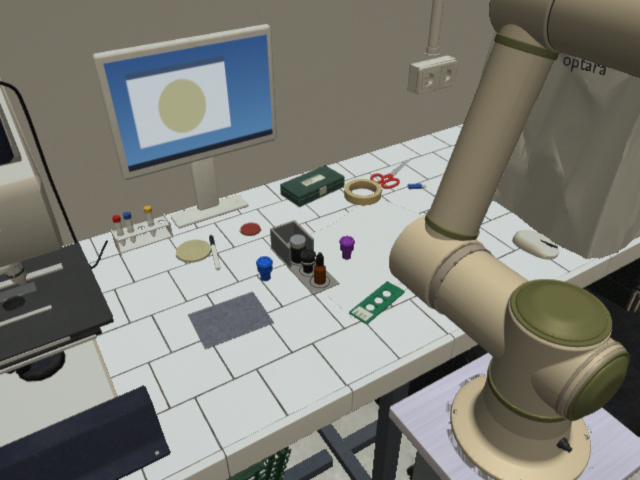

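View pics/top0.png

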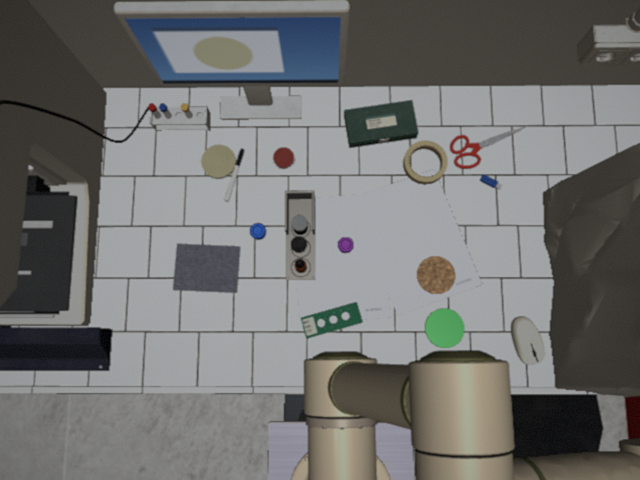

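```bash
python3 - <<'E'
import cv2
a=cv2.imread('pics/top0.png')[180:290,180:380];b=cv2.imread('pics/scene0.png')[180:340,180:420]
cv2.imwrite('pics/c1.png',cv2.resize(a,None,fx=4,fy=4,interpolation=2))
cv2.imwrite('pics/c2.png',cv2.resize(b,None,fx=3.3,fy=3.3,interpolation=2))
E
```

```text
(no output)
```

The top view shows the bay at (300,235) with the bottle in front at (301,266), the eyepiece at (298,244) and the case behind at (300,224). The mat is at (207,267). The brown cork is at (436,275); the green disc (445,328) and the beige disc (219,161) are decoys. The blue and purple eyepieces are at (258,231) and (345,244).

View pics/c1.png

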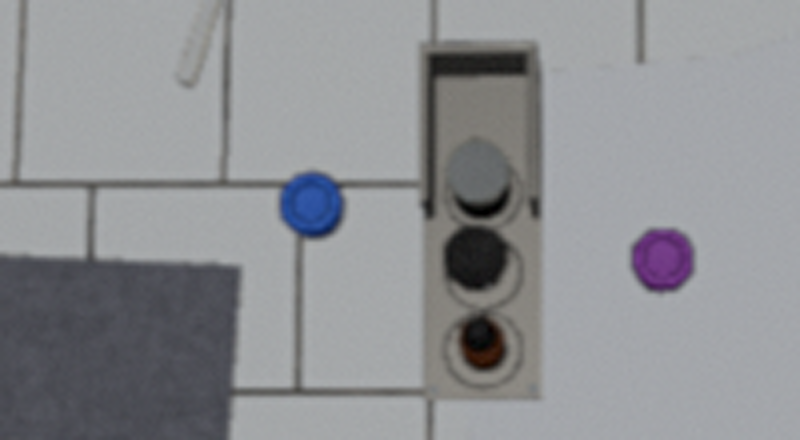

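View pics/c2.png

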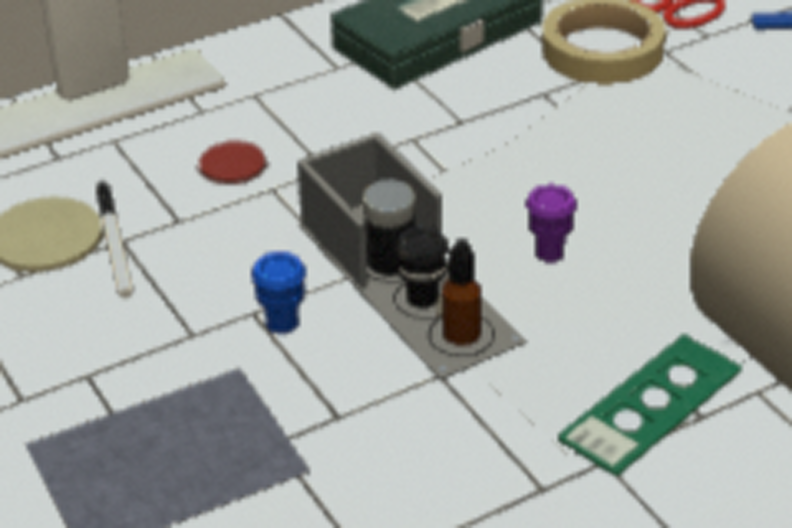

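Crops: the bottle stands on the front ring and the eyepiece on the ring next to the case. The bay's yaw is near 0, with plate corners in the top view at (286,279) and (315,279.5).

```bash
python3 - <<'E'
from h import *
np.set_printoptions(precision=2,suppress=True)
P={n:shot(n) for n in('scene','top')};T,S=P['top'],P['scene']
f=lambda x,y:(x/4+180-.4,y/4+180-.4); g=lambda x,y:(x/3.3+180-.35,y/3.3+180-.35)
print('top rings',[atz(T,f(*c),4) for c in((484,348),(484,272),(483,192))])
print('plate front',atz(T,f(425,397),4),atz(T,f(540,398),4),'wall rear',atz(T,f(421,42),62),atz(T,f(540,42),62))
print('scene ring1,2',atz(S,g(462,334),4),atz(S,g(424,298),4))
print('tops: case',atz(T,f(478,173),66),atz(S,g(388,190),66),'eyep',atz(T,f(475,258),56),atz(S,g(423,242),56),'cap',atz(T,f(482,333),86),atz(S,g(461,243),86))
print('blue/purple top',atz(T,f(312,204),52),atz(T,f(662,260),52))
hsv=cv2.cvtColor(T['img'],cv2.COLOR_RGB2HSV)
w=T['img'][240:310,400:475].astype(int); m=((w[...,0]-w[...,2])>35).astype(np.uint8)
c=max(cv2.findContours(m,0,1)[0],key=cv2.contourArea);(x,y),r=cv2.minEnclosingCircle(c);M=cv2.moments(c)
print('cork',x+400,y+240,r,atz(T,(M['m10']/M['m00']+400,M['m01']/M['m00']+240),5))
w=T['img'][235:305,160:260].astype(int).sum(2);m=(w<390).astype(np.uint8)
c=max(cv2.findContours(m,0,1)[0],key=cv2.contourArea);b=cv2.boxPoints(cv2.minAreaRect(c))+[160,235]
print('mat',[atz(T,q,3) for q in b]);print('mat ctr',atz(T,b.mean(0),3))
for q in('bottle_center','eyepiece_center','case_center'):
  for n in P:
    for d in ctrl.boxes_of(q,P[n])[:1]: print(q,n,d)
s=ctrl.sense();print(s['ee_rot'],s['joints'])
E
```

```text
top rings [array([496.24,  89.57,   4.  ]), array([541.04,  89.87,   4.  ]), array([588.77,  90.78,   4.  ])]
plate front [467.65 123.53   4.  ] [467.03  56.98   4.  ] wall rear [663.87 124.02  62.  ] [663.67  56.24  62.  ]
scene ring1,2 [492.89  91.09   4.  ] [539.34  93.57   4.  ]
tops: case [586.58  90.8   66.  ] [588.95  92.13  66.  ] eyep [539.87  92.62  56.  ] [536.7  95.   56. ] cap [492.76  87.01  86.  ] [489.58  93.63  86.  ]
blue/purple top [571.85 185.53  52.  ] [539.3  -12.58  52.  ]
cork 435.5245895385742 274.8934440612793 18.831743240356445 [ 476.89 -222.1     5.  ]
mat [array([571.79, 421.5 ,   3.  ]), array([571.4 , 187.91,   3.  ]), array([409.65, 184.75,   3.  ]), array([409.62, 413.35,   3.  ])]
mat ctr [489.75 301.7    3.  ]
bottle_center scene {'extent': [310.8, 253.4, 15.1, 29.0], 'score': 0.9}
bottle_center top {'extent': [294.1, 261.1, 17.4, 13.2], 'score': 0.62}
eyepiece_center scene {'extent': [255.4, 255.7, 19.0, 25.1], 'score': 0.9}
eyepiece_center top {'extent': [250.9, 224.4, 16.6, 15.1], 'score': 0.8}
case_center scene {'extent': [290.9, 235.5, 16.0, 25.4], 'score': 0.82}
case_center top {'extent': [290.0, 215.8, 18.5, 20.6], 'score': 0.73}
[0.   0.99 0.12 0.  ] [-1.56  0.31  1.5   0.    1.33 -0.22]
```

Call:
send_rows --pt "-1 0 0 0 0 0 0.12" --pt "-1 0 0 0 0 0 0.12" --pt "-1 0.0265 -0.043 0 0 0 0" --pt "-1 0.0265 -0.043 0 0 0 0" --pt "-1 0.0265 -0.043 0 0 0 0" --pt "-1 0.0265 -0.043 0 0 0 0" --pt "-1 0.0265 -0.043 0 0 0 0" --pt "-1 0.0265 -0.043 0 0 0 0" --pt "-1 0.0265 -0.043 0 0 0 0" --pt "-1 0.0265 -0.043 0 0 0 0" --squeeze 25

```text
time_s: 2.75
eef_pos: [336.9, -165.6, 231.5]
ee_rot: [0.0, 1.0, -0.002, 0.0]
force: [0.1, -0.9, -0.0]
grip_width: 1.0
grip_force: 0.0
```

```bash
python3 - <<'E'
from h import *
s=ctrl.sense();q=s['ee_rot'];print(s['time_s'],s['eef_pos'],q,'heading',2*np.arctan2(q[2],q[1]),s['joints'])
E
```

```text
2.75 [ 336.89557369 -165.59333705  231.54374386] [ 2.64285445e-04  9.99998379e-01 -1.75362068e-03  3.12887490e-04] heading -0.003507243458616475 [-7.71878584e-01 -2.76961015e-02  1.89431547e+00  5.88288580e-05
  1.27415608e+00  8.02407813e-01]
```

Call:
send_rows --pt "-1 0.0225 -0.0365 0 0 0 0" --pt "-1 0.0225 -0.0365 0 0 0 0" --pt "-1 0.0225 -0.0365 0 0 0 0" --pt "-1 0.0225 -0.0365 0 0 0 0" --pt "-1 0.0225 -0.0365 0 0 0 0" --pt "-1 0.0225 -0.0365 0.03 0 0 0" --pt "-1 0.022 -0.0365 0.03 0 0 0" --pt "-0.3 0 0 0.03 0 0 0" --pt "-0.3 0 0 0 0 0 0" --pt "-0.3 0 0 0 0 0 0"

```text
time_s: 4.0
eef_pos: [494.6, 87.6, 142.6]
ee_rot: [0.0, 1.0, -0.002, 0.001]
force: [-0.0, -0.2, 0.2]
grip_width: 0.647
grip_force: 0.0
```

```bash
python3 - <<'E'
from h import *
import sys
p=shot('top');s=ctrl.sense();print(s['time_s'],s['eef_pos'],s['ee_rot'],s['grip_width'])
q=shot('scene')
a=cv2.resize(p['img'][180:310,180:380],None,fx=3,fy=3,interpolation=2)
b=cv2.resize(q['img'][180:310,220:420],None,fx=4,fy=4,interpolation=2)[:,:]
cv2.imwrite('pics/s1.png',b[:,:,::-1])
w=q['img'];cv2.imwrite('pics/s1t.png',p['img'][:,:,::-1])
for n in('cork_disc','side_mat'):
  for z in(p,q):
    print(n,[(round(d['score'],2),atz(z,d['point'],0).round(1)) for d in ctrl.landmark_of(n,z)])
E
```

```text
4.05 [494.71986224  87.54277705 142.81268436] [ 8.57747988e-05  9.99997352e-01 -1.93137138e-03  1.24806209e-03] 0.654010281943231
cork_disc [(0.97, array([ 354.1, -244. ,    0. ])), (0.7, array([ 474.1, -216.3,    0. ]))]
cork_disc [(0.77, array([ 355.1, -235.9,    0. ])), (0.71, array([526.8,  75.5,   0. ])), (0.59, array([ 476.8, -226.5,    0. ])), (0.57, array([577.3,  98.8,  -0. ]))]
side_mat [(0.9, array([495.6, 301.8,   0. ]))]
side_mat [(0.79, array([502.3, 310.1,   0. ]))]
```

View pics/s1.png

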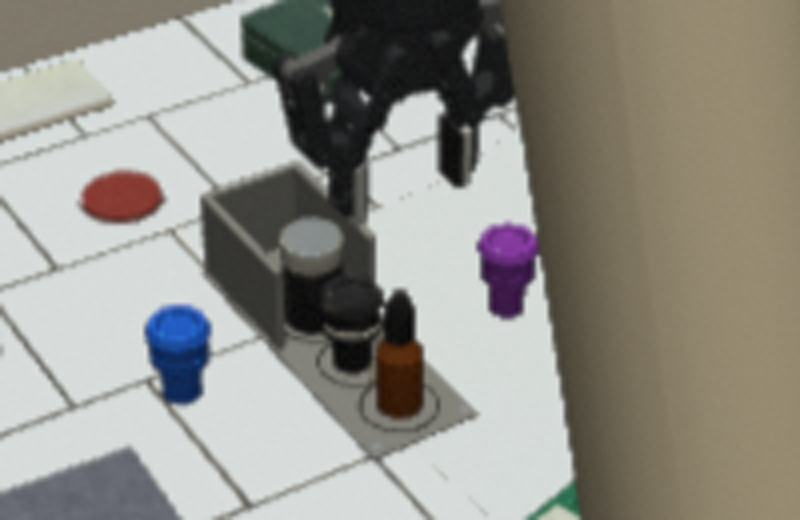

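Call:
send_rows --pt "-0.3 0 -0.0025 0.025 0 0 0" --pt "-0.3 0 0 0.025 0 0 0" --pt "-0.3 0 0 0.02 0 0 0" --pt "-0.3 0 0 0.02 0 0 0" --pt "-0.3 0 0 0.015 0 0 0" --pt "-0.3 0 0 0.013 0 0 0" --pt "-0.3 0 0 0 0 0 0" --pt "-0.1 0 0 0 0 0 0" --pt "0.1 0 0 0 0 0 0" --pt "0.1 0 0 0 0 0 0"

```text
time_s: 5.55
eef_pos: [494.2, 90.5, 23.6]
ee_rot: [0.0, 1.0, -0.002, 0.0]
force: [0.2, 0.1, 0.6]
grip_width: 0.448
grip_force: 0.0
```

```bash
cat > look.py <<'E'
from h import *
import sys
n=sys.argv[1];c=[int(v) for v in sys.argv[2].split(',')]  # name, scene crop x0,y0,w,h
for cam,cr,k in(('scene',c,4),('top',[int(v) for v in sys.argv[3].split(',')] if len(sys.argv)>3 else None,4)):
    if cr is None: continue
    p=shot(cam);x,y,w,h=cr
    I=cv2.resize(p['img'][y:y+h,x:x+w],None,fx=k,fy=k,interpolation=2)
    cv2.imwrite(f'pics/{n}_{cam}.png',I[:,:,::-1])
E
python3 look.py d1 250,200,130,100
```

```text
(no output)
```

View pics/d1_scene.png

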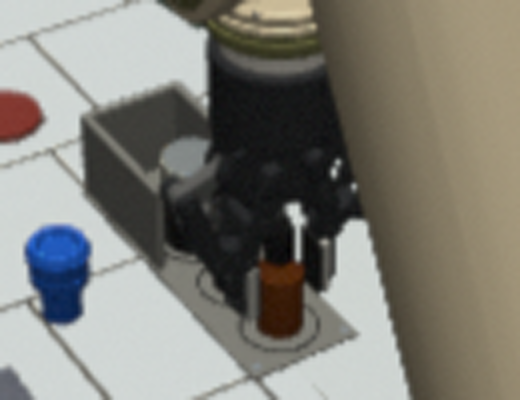

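The fingers straddle the bottle body, and the view shows nothing touching. Closing now.

Call:
send_rows --pt "0.2 0 0 0 0 0 0" --pt "0.3 0 0 0 0 0 0" --pt "0.4 0 0 0 0 0 0" --pt "0.5 0 0 0 0 0 0" --pt "0.6 0 0 0 0 0 0" --pt "0.8 0 0 0 0 0 0" --pt "0.8 0 0 0 0 0 0" --pt "0.8 0 0 0 0 0 0" --pt "0.8 0 0 0 0 0 0" --pt "0.8 0 0 0 0 0 0"

```text
time_s: 6.85
eef_pos: [494.2, 90.5, 23.4]
ee_rot: [-0.0, 1.0, -0.002, 0.0]
force: [0.1, 0.6, 5.4]
grip_width: 0.31
grip_force: 24.8
```

Call:
send_rows --pt "0.8 0 0 -0.005 0 0 0" --pt "0.8 0 0 -0.015 0 0 0" --pt "0.8 0 0 -0.025 0 0 0" --pt "0.8 0 0 -0.025 0 0 0" --pt "0.8 0 0 -0.02 0 0 0" --pt "0.8 0 -0.02 -0.01 0 0 0" --pt "0.8 -0.003 -0.035 0 0 0 0" --pt "0.8 -0.004 -0.04 0 0 0 0" --pt "0.8 -0.004 -0.04 0 0 0 0" --pt "0.8 -0.004 -0.04 0 0 0 0"

```text
time_s: 8.1
eef_pos: [479.4, 266.8, 124.3]
ee_rot: [-0.0, 1.0, -0.002, 0.0]
force: [-0.7, -0.0, -0.8]
grip_width: 0.31
grip_force: 24.7
```

Call:
send_rows --pt "0.8 -0.004 -0.04 0 0 0 0" --pt "0.8 0 -0.03 0 0 0 0" --pt "0.8 0 -0.01 0 0 0 0" --pt "0.8 0 0 0.02 0 0 0" --pt "0.8 0 0 0.025 0 0 0" --pt "0.8 0 0 0.02 0 0 0" --pt "0.8 0 0 0.015 0 0 0" --pt "0.8 0 0 0.01 0 0 0" --pt "0.8 0 0 0 0 0 0" --pt "0.8 0 0 0 0 0 0"

```text
time_s: 9.35
eef_pos: [476.3, 345.6, 34.0]
ee_rot: [-0.0, 1.0, -0.002, 0.001]
force: [0.5, 0.2, -0.1]
grip_width: 0.306
grip_force: 24.7
```

```bash
python3 - <<'E'
from h import *
s=ctrl.sense();print(s['eef_pos'],s['ee_rot'])
E
python3 look.py d2 170,210,130,110
```

```text
[476.28406338 345.64387247  34.00188088] [-2.47269666e-04  9.99998520e-01 -1.61908156e-03  5.26659393e-04]
```

View pics/d2_scene.png

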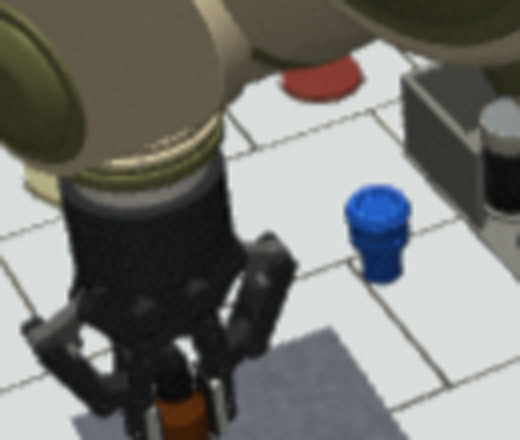

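The bottle is held upright above the mat, about 10 mm clear. Lower and release.

Call:
send_rows --pt "0.8 0 0 0.006 0 0 0" --pt "0.8 0 0 0.004 0 0 0" --pt "0.8 0 0 0.0015 0 0 0" --pt "0.8 0 0 0 0 0 0" --pt "0.3 0 0 0 0 0 0" --pt "0.2 0 0 0 0 0 0" --pt "0.0 0 0 0 0 0 0" --pt "-0.2 0 0 0 0 0 0" --pt "-0.3 0 0 0 0 0 0" --pt "-0.3 0 0 0 0 0 0"

```text
time_s: 10.65
eef_pos: [475.9, 345.5, 21.8]
ee_rot: [-0.0, 1.0, -0.002, 0.0]
force: [0.3, -0.5, 0.3]
grip_width: 0.652
grip_force: 0.0
```

Call:
send_rows --pt "-0.3 0 0 -0.015 0 0 0" --pt "-0.3 0 0 -0.025 0 0 0" --pt "-0.3 0 0 -0.03 0 0 0" --pt "-0.3 0 0 -0.03 0 0 0" --pt "-0.3 0 0.02 -0.02 0 0 0" --pt "-0.3 0.01 0.042 0 0 0 0" --pt "-0.3 0.015 0.046 0 0 0 0" --pt "-0.3 0.015 0.046 0 0 0 0" --pt "-0.3 0.015 0.046 0 0 0 0" --pt "-0.3 0.009 0.044 0 0 0 0"

```text
time_s: 11.9
eef_pos: [539.7, 99.7, 143.0]
ee_rot: [0.0, 1.0, -0.002, 0.001]
force: [0.3, -0.2, -1.0]
grip_width: 0.65
grip_force: 0.0
```

```bash
python3 - <<'E'
from h import *
s=ctrl.sense();print(s['eef_pos'],s['ee_rot'])
E
python3 look.py d3 180,200,200,145
```

```text
[539.68014895  99.67068332 142.98772895] [ 2.33282892e-05  9.99998208e-01 -1.72879752e-03  7.71752796e-04]
```

View pics/d3_scene.png

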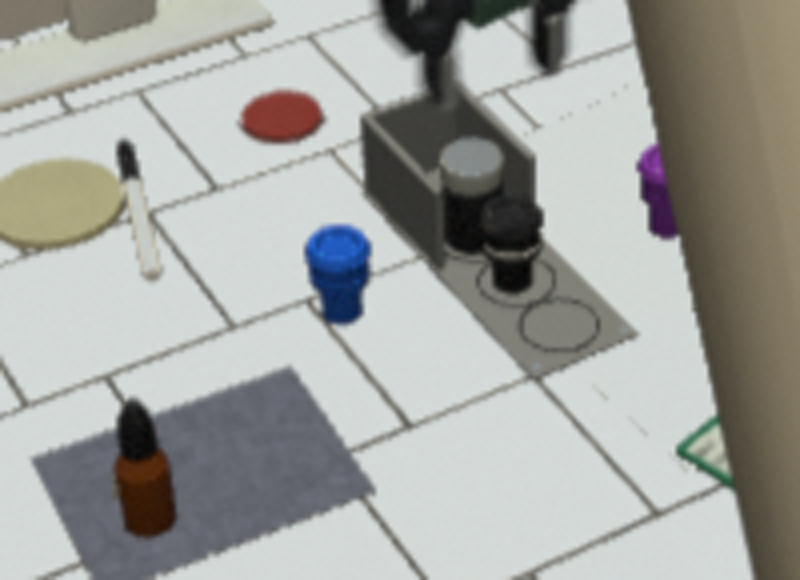

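The bottle stands on the mat at crop (148,520), fairly near the mat's front edge. The eyepiece is on its ring at (515,275). I'll check the margins numerically.

```bash
python3 - <<'E'
from h import *
np.set_printoptions(precision=1,suppress=True)
S=shot('scene');T=shot('top');g=lambda x,y:((x+.5)/4+180-.5,(y+.5)/4+200-.5)
c=[atz(S,g(*k),3) for k in((35,460),(292,368),(374,490),(100,580))];print('mat S',c)
print('bottle base',atz(S,g(148,518),3),'cap top',atz(S,g(133,405),85))
print('eyep top ctr',atz(S,g(513,218),56),'base',atz(S,g(513,282),4),'ring',atz(S,g(516,279),4),'ring1',atz(S,g(560,325),4))
ct=[atz(T,k,3) for k in((177.5,244),(240,246),(238,292),(174,291))];print('mat T',ct,np.mean(ct,0))
d=ctrl.landmark_of('bottle_center',T);e=ctrl.landmark_of('bottle_center',S)
print([(x['score'],atz(T,x['point'],29)) for x in d],[(x['score'],atz(S,x['point'],29)) for x in e])
E
```

```text
mat S [array([547.5, 381.1,   3. ]), array([541. , 234.7,   3. ]), array([434.4, 240. ,   3. ]), array([450.8, 384.1,   3. ])]
bottle base [477.4 347.2   3. ] cap top [472.6 346.9  85. ]
eyep top ctr [533.1  97.   56. ] base [539.1  94.4   4. ] ring [540.5  91.6   4. ] ring1 [492.9  91.2   4. ]
mat T [array([550.2, 379.2,   3. ]), array([545.2, 232. ,   3. ]), array([437.3, 233.9,   3. ]), array([439.6, 382.3,   3. ])] [493.1 306.8   3. ]
[(0.52, array([475.6, 343.4,  29. ]))] [(0.94, array([484.8, 348.9,  29. ]))]
```

Call:
send_rows --pt "-0.5 0 0.0065 0.02 0 0 0" --pt "-0.5 0 0 0.025 0 0 0" --pt "-0.5 0 0 0.025 0 0 0" --pt "-0.5 0 0 0.02 0 0 0" --pt "-0.5 0 0 0.015 0 0 0" --pt "-0.5 0 0 0.01 0 0 0" --pt "-0.5 0 0 0.006 0 0 0" --pt "-0.3 0 0 0 0 0 0" --pt "-0.2 0 0 0 0 0 0" --pt "-0.1 0 0 0 0 0 0"

```text
time_s: 13.4
eef_pos: [539.3, 94.8, 21.2]
ee_rot: [0.0, 1.0, -0.002, 0.0]
force: [-0.3, 0.5, -0.1]
grip_width: 0.55
grip_force: 0.0
```

Call:
send_rows --pt "0 0 0 0 0 0 0" --pt "0.05 0 0 0 0 0 0" --pt "0.1 0 0 0 0 0 0" --pt "0.2 0 0 0 0 0 0" --pt "0.3 0 0 0 0 0 0" --pt "0.4 0 0 0 0 0 0" --pt "0.6 0 0 0 0 0 0" --pt "0.6 0 0 0 0 0 0" --pt "0.6 0 0 0 0 0 0" --pt "0.6 0 0 0 0 0 0"

```text
time_s: 14.65
eef_pos: [539.2, 94.8, 21.0]
ee_rot: [0.0, 1.0, -0.002, 0.0]
force: [-1.1, -0.9, 4.6]
grip_width: 0.434
grip_force: 25.2
```

Call:
send_rows --pt "0.6 0 0 -0.005 0 0 0" --pt "0.6 0 0 -0.015 0 0 0" --pt "0.6 0 0 -0.025 0 0 0" --pt "0.6 0 0 -0.025 0 0 0" --pt "0.6 0 0 -0.02 0 0 0" --pt "0.6 -0.004 -0.02 -0.01 0 0 0" --pt "0.6 -0.004 -0.035 0 0 0 0" --pt "0.6 -0.004 -0.035 0 0 0 0" --pt "0.6 -0.004 -0.035 0 0 0 0" --pt "0.6 -0.004 -0.03 0 0 0 0"

```text
time_s: 15.9
eef_pos: [518.5, 252.2, 120.8]
ee_rot: [-0.0, 1.0, -0.001, -0.0]
force: [0.5, 0.5, -0.8]
grip_width: 0.436
grip_force: 25.3
```

Call:
send_rows --pt "0.6 -0.004 -0.015 0 0 0 0" --pt "0.6 0 -0.005 0 0 0 0" --pt "0.6 0 0 0.02 0 0 0" --pt "0.6 0 0 0.025 0 0 0" --pt "0.6 0 0 0.02 0 0 0" --pt "0.6 0 0 0.015 0 0 0" --pt "0.6 0 0 0.01 0 0 0" --pt "0.6 0 0 0 0 0 0" --pt "0.6 0 0 0 0 0 0" --pt "0.6 0 0 0 0 0 0"

```text
time_s: 17.15
eef_pos: [516.0, 270.0, 31.4]
ee_rot: [-0.0, 1.0, -0.002, 0.001]
force: [0.4, 1.1, -0.6]
grip_width: 0.436
grip_force: 25.3
```

Call:
send_rows --pt "0.6 0 0 0.006 0 0 0" --pt "0.6 0 0 0.004 0 0 0" --pt "0.6 0 0 0.0015 0 0 0" --pt "0.6 0 0 0 0 0 0" --pt "0.1 0 0 0 0 0 0" --pt "0.0 0 0 0 0 0 0" --pt "-0.2 0 0 0 0 0 0" --pt "-0.3 0 0 0 0 0 0" --pt "-0.4 0 0 0 0 0 0" --pt "-0.4 0 0 0 0 0 0"

```text
time_s: 18.4
eef_pos: [515.7, 269.9, 19.3]
ee_rot: [-0.0, 1.0, -0.002, 0.0]
force: [-0.3, -0.3, 0.1]
grip_width: 0.698
grip_force: 0.0
```

Call:
send_rows --pt "-0.4 0 0 -0.015 0 0 0" --pt "-0.4 0 0 -0.025 0 0 0" --pt "-0.4 0 0 -0.03 0 0 0" --pt "-0.4 0 0 -0.03 0 0 0" --pt "-0.5 0 0.02 -0.03 0 0 0" --pt "-0.6 0.01 0.03 0 0 0 0.17" --pt "-0.6 0.01 0.03 0 0 0 0.17" --pt "-0.6 0.01 0.03 0 0 0 0.17" --pt "-0.6 0 0 0 0 0 0.17" --pt "-0.6 0 0 0 0 0 0.17"

```text
time_s: 19.65
eef_pos: [529.7, 156.6, 150.5]
ee_rot: [-0.0, 0.909, -0.417, 0.001]
force: [-1.0, 0.5, 1.3]
grip_width: 0.799
grip_force: 0.0
```

```bash
python3 - <<'E'
from h import *
s=ctrl.sense();q=s['ee_rot'];print(s['eef_pos'],'heading',2*np.arctan2(q[2],q[1]),s['joints'])
E
python3 look.py d4 180,200,200,145
```

```text
[529.66775583 156.55295692 150.50616577] heading -0.8595736645143949 [7.52194726e-02 4.45514942e-01 1.52766900e+00 2.77282906e-05
 1.16713664e+00 2.50557859e+00]
```

View pics/d4_scene.png

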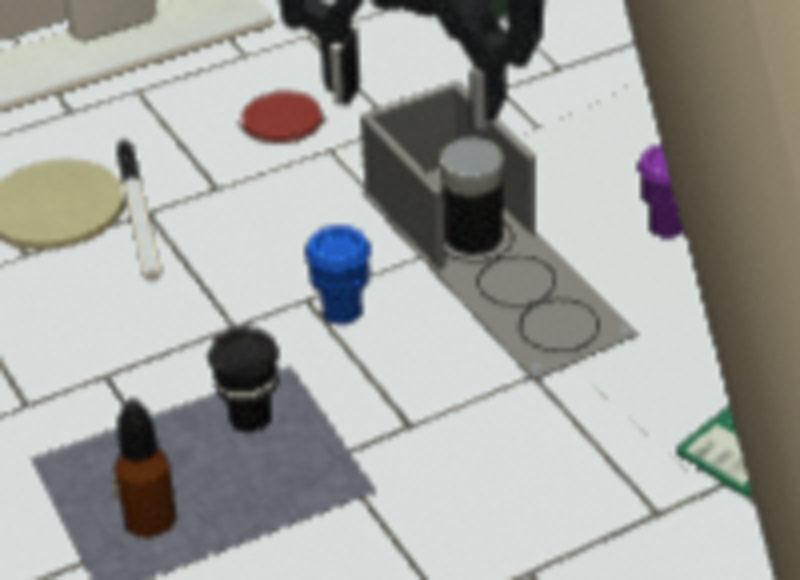

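The bottle and eyepiece both stand upright on the mat, at crop (148,490) and (248,380). The case is still in the bay at (472,195). Joint 6 can't turn further this way, so I'm rotating the wrist the other way to heading +π/2.

Call:
send_rows --pt "-0.6 0 0 0 0 0 -0.18" --pt "-0.6 0 0 0 0 0 -0.18" --pt "-0.6 0 0 0 0 0 -0.18" --pt "-0.6 0 0 0 0 0 -0.18" --pt "-0.6 0 0 0 0 0 -0.18" --pt "-0.6 0 0 0 0 0 -0.18" --pt "-0.6 0 0 0 0 0 -0.18" --pt "-0.6 0 0 0 0 0 -0.18" --pt "-0.6 0 0 0 0 0 -0.18" --pt "-0.6 0 0 0 0 0 -0.18"

```text
time_s: 20.95
eef_pos: [529.5, 157.0, 150.2]
ee_rot: [0.0, 0.888, 0.46, 0.0]
force: [-0.7, 0.7, -0.4]
grip_width: 0.796
grip_force: 0.0
```

Call:
send_rows --pt "-0.6 0 0 0 0 0 -0.16" --pt "-0.6 0 0 0 0 0 -0.16" --pt "-0.6 0 0 0 0 0 -0.16" --pt "-0.6 0 0 0 0 0 -0.15" --pt "-0.6 0 0 0 0 0 0" --pt "-0.6 -0.02 0.02 0 0 0 0" --pt "-0.6 -0.02 0.02 0 0 0 0" --pt "-0.6 -0.02 0.015 0 0 0 0" --pt "-0.6 0 0 0 0 0 0" --pt "-0.6 0 0 0 0 0 0"

```text
time_s: 22.2
eef_pos: [584.4, 97.9, 149.5]
ee_rot: [-0.0, 0.705, 0.709, 0.0]
force: [-0.3, 0.2, -0.6]
grip_width: 0.799
grip_force: 0.0
```

```bash
python3 - <<'E'
from h import *
np.set_printoptions(precision=2,suppress=True)
s=ctrl.sense();q=s['ee_rot'];print(s['eef_pos'],'heading',2*np.arctan2(q[2],q[1]),s['joints'],s['grip_width'])
S=shot('scene');T=shot('top');g=lambda x,y:((x+.5)/4+180-.5,(y+.5)/4+200-.5)
print('case base',atz(S,g(472,236),4),'top',atz(S,g(471,157),66))
for p,n in((S,'S'),(T,'T')):print(n,[(x['score'],atz(p,x['point'],35)) for x in ctrl.landmark_of('case_center',p)])
x,y,w,h=220,170,180,130
cv2.imwrite('pics/d5.png',cv2.resize(S['img'][y:y+h,x:x+w],None,fx=4,fy=4,interpolation=2)[:,:,::-1])
E
```

```text
[584.39  97.88 149.46] heading 1.5761814904780709 [-0.03  0.53  1.4   0.    1.21 -0.04] 0.7988732887032446
case base [588.3   93.38   4.  ] top [583.26  95.    66.  ]
S [(0.8, array([583.47,  92.57,  35.  ]))]
T []
```

View pics/d5.png

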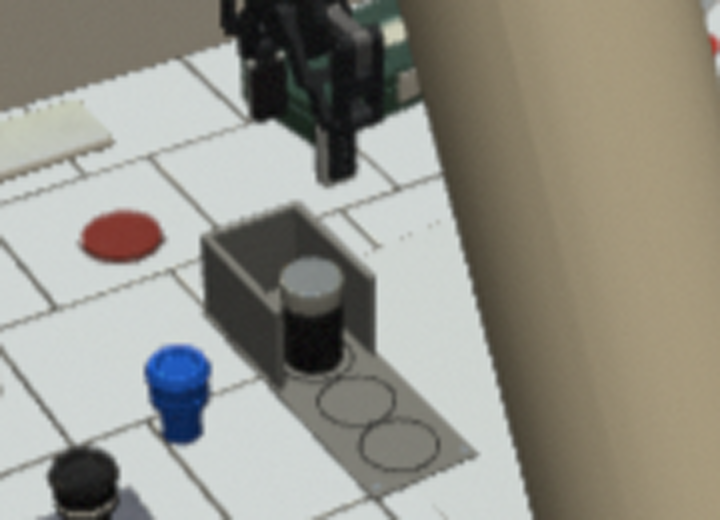

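The case stands on its ring at about (588,92), and the fingers are aligned along x. I'll descend in two calls, watching the force.

Call:
send_rows --pt "-0.6 -0.006 0.003 0 0 0 0" --pt "-0.6 0 0 0.02 0 0 0" --pt "-0.6 0 0 0.02 0 0 0" --pt "-0.6 0 0 0.02 0 0 0" --pt "-0.6 0 0 0.015 0 0 0" --pt "-0.6 0 0 0.015 0 0 0" --pt "-0.6 0 0 0.015 0 0 0" --pt "-0.6 0 0 0.01 0 0 0" --pt "-0.6 0 0 0.008 0 0 0" --pt "-0.6 0 0 0 0 0 0"

```text
time_s: 23.65
eef_pos: [587.7, 91.3, 25.9]
ee_rot: [-0.0, 0.705, 0.709, -0.0]
force: [-0.8, -0.6, -0.4]
grip_width: 0.802
grip_force: 0.0
```

```bash
python3 look.py d6 250,190,150,110
```

```text
(no output)
```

View pics/d6_scene.png

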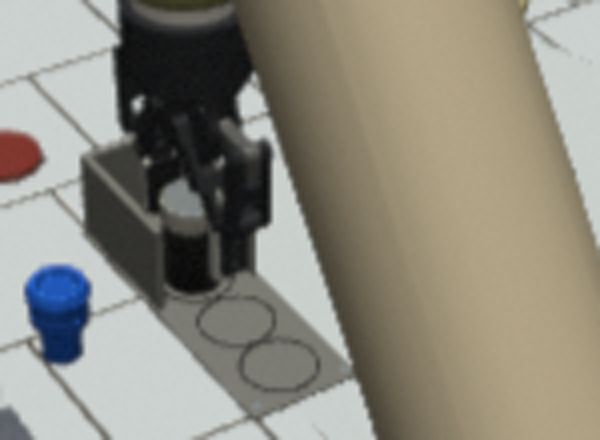

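The fingers straddle the case front and back inside the bay, with no contact force. Closing.

Call:
send_rows --pt "-0.4 0 0 0 0 0 0" --pt "-0.2 0 0 0 0 0 0" --pt "-0.1 0 0 0 0 0 0" --pt "0 0 0 0 0 0 0" --pt "0.05 0 0 0 0 0 0" --pt "0.1 0 0 0 0 0 0" --pt "0.2 0 0 0 0 0 0" --pt "0.4 0 0 0 0 0 0" --pt "0.6 0 0 0 0 0 0" --pt "0.6 0 0 0 0 0 0"

```text
time_s: 24.95
eef_pos: [588.0, 91.3, 26.4]
ee_rot: [0.0, 0.705, 0.709, 0.0]
force: [2.2, 0.7, 1.9]
grip_width: 0.422
grip_force: 24.7
```

Call:
send_rows --pt "0.6 0 0 0 0 0 0" --pt "0.6 0 0 0 0 0 0" --pt "0.6 0 0 -0.005 0 0 0" --pt "0.6 0 0 -0.015 0 0 0" --pt "0.6 0 0 -0.025 0 0 0" --pt "0.6 0 0 -0.025 0 0 0" --pt "0.6 0 0 -0.025 0 0 0" --pt "0.6 0 0 -0.02 0 0 0" --pt "0.6 0 0 -0.01 0 0 0" --pt "0.6 0 0 0 0 0 0"

```text
time_s: 26.2
eef_pos: [588.0, 91.3, 151.9]
ee_rot: [0.0, 0.705, 0.709, 0.0]
force: [0.1, -0.9, -0.7]
grip_width: 0.421
grip_force: 25.0
```

```bash
python3 - <<'E'
from h import *
np.set_printoptions(precision=2,suppress=True)
s=ctrl.sense();q=s['ee_rot'];print(s['eef_pos'],q,s['grip_width'])
T=shot('top');S=shot('scene')
w=T['img'][240:310,400:475].astype(int); m=((w[...,0]-w[...,2])>35).astype(np.uint8)
c=max(cv2.findContours(m,0,1)[0],key=cv2.contourArea);print(cv2.boundingRect(c));(x,y),r=cv2.minEnclosingCircle(c);print(atz(T,(x+400,y+240),5),r)
ys,xs=np.nonzero(m);print('cent',atz(T,(xs.mean()+400,ys.mean()+240),5))
u=proj(S,np.array([476,-222,5]));print('scene proj',u)
h=cv2.cvtColor(S['img'],cv2.COLOR_RGB2HSV);print(S['img'][int(u[1]),int(u[0])])
x,y=int(u[0])-60,int(u[1])-50
cv2.imwrite('pics/cork_s.png',cv2.resize(S['img'][max(y,0):y+100,max(x,0):x+120],None,fx=4,fy=4)[:,:,::-1])
E
```

```text
[587.96  91.33 151.89] [0.   0.7  0.71 0.  ] 0.4209774782136506
(17, 17, 38, 37)
[ 476.27 -221.92    5.  ] 18.90115737915039
cent [ 476.82 -222.18    5.  ]
scene proj [431.66 240.21]
[152 119  79]
```

View pics/cork_s.png

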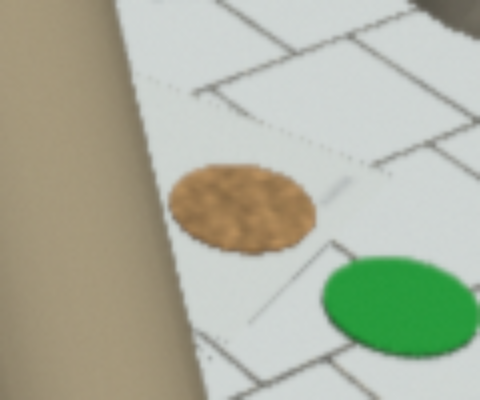

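The scene camera agrees that the cork disc's centre is near (475,-221). Carrying the case over.

Call:
send_rows --pt "0.6 -0.015 -0.005 0 0 0 0" --pt "0.6 -0.03 -0.01 0 0 0 0" --pt "0.6 -0.04 -0.014 0 0 0 0" --pt "0.6 -0.04 -0.014 0 0 0 0" --pt "0.6 -0.04 -0.015 0 0 0 0" --pt "0.6 -0.04 -0.015 0 0 0 0" --pt "0.6 -0.04 -0.015 0 0 0 0" --pt "0.6 -0.035 -0.014 0 0 0 0" --pt "0.6 -0.02 -0.007 0 0 0 0" --pt "0.6 -0.012 -0.004 0 0 0 0"

```text
time_s: 27.55
eef_pos: [475.7, -222.6, 150.9]
ee_rot: [-0.0, 0.706, 0.709, -0.0]
force: [-0.9, -0.6, -1.1]
grip_width: 0.423
grip_force: 25.0
```

Call:
send_rows --pt "0.6 0 0 0.02 0 0 0" --pt "0.6 0 0 0.025 0 0 0" --pt "0.6 0 0 0.025 0 0 0" --pt "0.6 0 0 0.02 0 0 0" --pt "0.6 0 0 0.015 0 0 0" --pt "0.6 0 0 0.008 0 0 0" --pt "0.6 0 0 0 0 0 0" --pt "0.6 0 0 0 0 0 0" --pt "0.6 0 0 0 0 0 0" --pt "0.6 0 0 0 0 0 0"

```text
time_s: 28.8
eef_pos: [476.9, -221.5, 38.6]
ee_rot: [0.0, 0.705, 0.709, 0.0]
force: [0.3, -0.9, -0.8]
grip_width: 0.422
grip_force: 25.0
```

Call:
send_rows --pt "0.6 0 -0.001 0.006 0 0 0" --pt "0.6 0 0 0.004 0 0 0" --pt "0.6 0 0 0.0015 0 0 0" --pt "0.6 0 0 0 0 0 0" --pt "0.1 0 0 0 0 0 0" --pt "0.0 0 0 0 0 0 0" --pt "-0.2 0 0 0 0 0 0" --pt "-0.4 0 0 0 0 0 0" --pt "-0.5 0 0 0 0 0 0" --pt "-0.5 0 0 0 0 0 0"

```text
time_s: 30.05
eef_pos: [475.7, -221.3, 26.8]
ee_rot: [-0.0, 0.705, 0.709, 0.0]
force: [-0.5, 0.5, 0.4]
grip_width: 0.751
grip_force: 0.0
```

Call:
send_rows --pt "-0.5 0 0 -0.015 0 0 0" --pt "-0.5 0 0 -0.025 0 0 0" --pt "-0.5 0 0 -0.03 0 0 0" --pt "-0.5 0 0 -0.03 0 0 0" --pt "-0.5 0 0 -0.03 0 0 0" --pt "-0.5 0.03 0 0 0 0 0" --pt "-0.5 0.05 0 0 0 0 0" --pt "-0.5 0.05 0 0 0 0 0" --pt "-0.5 0.05 0 0 0 0 0" --pt "-0.5 0.05 0 0 0 0 0"

```text
time_s: 31.3
eef_pos: [474.3, 10.2, 158.0]
ee_rot: [0.001, 0.705, 0.709, 0.0]
force: [1.0, -0.3, 0.1]
grip_width: 0.75
grip_force: 0.0
```

```bash
python3 - <<'E'
from h import *
np.set_printoptions(precision=2,suppress=True)
s=ctrl.sense();q=s['ee_rot'];print(s['eef_pos'],q,s['joints'])
T=shot('top')
cv2.imwrite('pics/d7.png',cv2.resize(T['img'][150:350,150:490],None,fx=2.3,fy=2.3,interpolation=2)[:,:,::-1])
for q in('case_center','eyepiece_center','bottle_center','dish_center','tape_center','card_center'): print(q,[(round(x['score'],2),atz(T,x['point'],dict(case_center=36,eyepiece_center=29,bottle_center=29).get(q,7))) for x in ctrl.landmark_of(q,T)])
E
```

```text
[474.28  10.19 157.97] [0.   0.71 0.71 0.  ] [-0.23  0.28  1.75  0.    1.11 -0.23]
case_center [(0.87, array([ 471.83, -216.42,   36.  ]))]
eyepiece_center [(0.7, array([571.64, 181.72,  29.  ])), (0.56, array([513.85, 269.4 ,  29.  ]))]
bottle_center [(0.74, array([477.21, 346.48,  29.  ]))]
dish_center [(0.61, array([757.59, 136.31,   7.  ]))]
tape_center [(0.91, array([ 747.59, -205.04,    7.  ]))]
card_center []
```

View pics/d7.png

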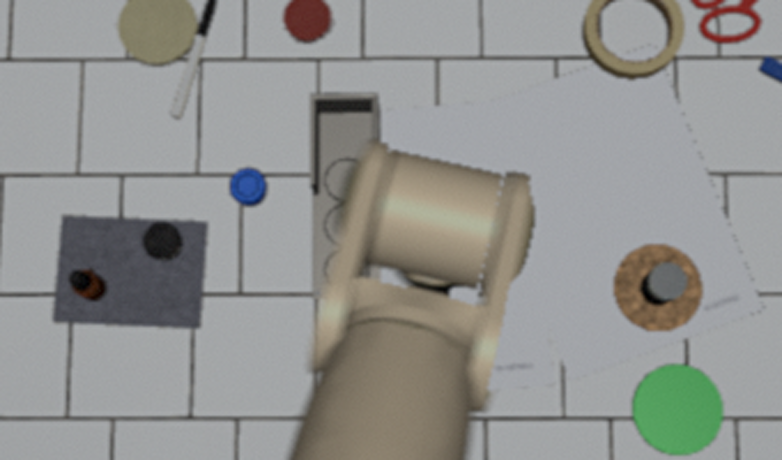

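The case stands upright on the cork, and the bottle and eyepiece are still on the mat. Rotating back to heading 0, then fetching the eyepiece.

Call:
send_rows --pt "-0.5 0 0 0 0 0 0.175" --pt "-0.5 0 0 0 0 0 0.175" --pt "-0.5 0 0 0 0 0 0.175" --pt "-0.5 0 0 0 0 0 0.175" --pt "-0.5 0 0 0 0 0 0.175" --pt "-0.5 0 0 0 0 0 0.175" --pt "-0.5 0 0 0 0 0 0.175" --pt "-0.5 0 0 0 0 0 0.175" --pt "-0.5 0 0 0 0 0 0.175" --pt "-0.5 0 0 0 0 0 0"

```text
time_s: 32.9
eef_pos: [474.5, 7.7, 156.9]
ee_rot: [0.0, 1.0, 0.001, 0.0]
force: [-0.5, -0.0, -0.7]
grip_width: 0.75
grip_force: 0.0
```

Call:
send_rows --pt "-0.5 0.006 -0.037 0 0 0 0" --pt "-0.5 0.006 -0.037 0 0 0 0" --pt "-0.5 0.006 -0.037 0 0 0 0" --pt "-0.5 0.006 -0.037 0 0 0 0" --pt "-0.5 0.006 -0.037 0 0 0 0" --pt "-0.5 0.006 -0.037 0 0 0 0" --pt "-0.5 0.006 -0.037 0 0 0 0" --pt "-0.5 0 0 0 0 0 0" --pt "-0.5 0 0 0 0 0 0" --pt "-0.5 0 0 0 0 0 0"

```text
time_s: 34.15
eef_pos: [516.1, 266.6, 156.9]
ee_rot: [0.0, 1.0, 0.001, -0.0]
force: [-0.8, -0.2, -0.1]
grip_width: 0.749
grip_force: 0.0
```

Call:
send_rows --pt "-0.5 0 -0.0033 0.025 0 0 0" --pt "-0.5 0 0 0.03 0 0 0" --pt "-0.5 0 0 0.025 0 0 0" --pt "-0.5 0 0 0.02 0 0 0" --pt "-0.5 0 0 0.015 0 0 0" --pt "-0.5 0 0 0.01 0 0 0" --pt "-0.5 0 0 0.01 0 0 0" --pt "-0.4 0 0 0.002 0 0 0" --pt "-0.2 0 0 0 0 0 0" --pt "-0.1 0 0 0 0 0 0"

```text
time_s: 35.4
eef_pos: [516.2, 271.1, 20.3]
ee_rot: [-0.0, 1.0, 0.001, 0.0]
force: [-0.0, -0.1, 0.5]
grip_width: 0.551
grip_force: 0.0
```

Call:
send_rows --pt "0 0 0 0 0 0 0" --pt "0.05 0 0 0 0 0 0" --pt "0.1 0 0 0 0 0 0" --pt "0.2 0 0 0 0 0 0" --pt "0.3 0 0 0 0 0 0" --pt "0.4 0 0 0 0 0 0" --pt "0.6 0 0 0 0 0 0" --pt "0.6 0 0 0 0 0 0" --pt "0.6 0 0 0 0 0 0" --pt "0.6 0 0 0 0 0 0"

```text
time_s: 36.65
eef_pos: [516.0, 271.0, 20.0]
ee_rot: [-0.0, 1.0, 0.001, 0.0]
force: [-0.9, 0.5, 4.3]
grip_width: 0.436
grip_force: 25.3
```

Call:
send_rows --pt "0.6 0 0 -0.005 0 0 0" --pt "0.6 0 0 -0.015 0 0 0" --pt "0.6 0 0 -0.025 0 0 0" --pt "0.6 0 0 -0.025 0 0 0" --pt "0.6 0 0 -0.02 0 0 0" --pt "0.6 0.004 0.02 -0.01 0 0 0" --pt "0.6 0.004 0.035 0 0 0 0" --pt "0.6 0.004 0.035 0 0 0 0" --pt "0.6 0.004 0.035 0 0 0 0" --pt "0.6 0.004 0.03 0 0 0 0"

```text
time_s: 37.9
eef_pos: [536.0, 113.7, 119.8]
ee_rot: [0.0, 1.0, 0.0, -0.0]
force: [-0.4, -0.4, -0.8]
grip_width: 0.437
grip_force: 25.3
```

Call:
send_rows --pt "0.6 0.004 0.015 0 0 0 0" --pt "0.6 0 0.0075 0 0 0 0" --pt "0.6 0 0 0.02 0 0 0" --pt "0.6 0 0 0.025 0 0 0" --pt "0.6 0 0 0.02 0 0 0" --pt "0.6 0 0 0.015 0 0 0" --pt "0.6 0 0 0.01 0 0 0" --pt "0.6 0 0 0 0 0 0" --pt "0.6 0 0 0 0 0 0" --pt "0.6 0 0 0 0 0 0"

```text
time_s: 39.15
eef_pos: [540.6, 93.5, 30.4]
ee_rot: [0.0, 1.0, 0.001, 0.001]
force: [1.0, 0.3, -0.1]
grip_width: 0.437
grip_force: 25.3
```

Call:
send_rows --pt "0.6 -0.001 0 0.005 0 0 0" --pt "0.6 0 0 0.003 0 0 0" --pt "0.6 0 0 0.0015 0 0 0" --pt "0.6 0 0 0 0 0 0" --pt "0.1 0 0 0 0 0 0" --pt "0.0 0 0 0 0 0 0" --pt "-0.2 0 0 0 0 0 0" --pt "-0.3 0 0 0 0 0 0" --pt "-0.4 0 0 0 0 0 0" --pt "-0.4 0 0 0 0 0 0"

```text
time_s: 40.4
eef_pos: [539.2, 93.5, 20.3]
ee_rot: [-0.0, 1.0, 0.001, -0.0]
force: [-1.0, 0.0, -0.3]
grip_width: 0.698
grip_force: 0.0
```

Call:
send_rows --pt "-0.4 0 0 -0.015 0 0 0" --pt "-0.4 0 0 -0.025 0 0 0" --pt "-0.4 0 0 -0.03 0 0 0" --pt "-0.4 0 0 -0.03 0 0 0" --pt "-0.4 -0.006 -0.02 -0.03 0 0 0" --pt "-0.4 -0.012 -0.046 0 0 0 0" --pt "-0.4 -0.012 -0.046 0 0 0 0" --pt "-0.4 -0.012 -0.046 0 0 0 0" --pt "-0.4 -0.012 -0.046 0 0 0 0" --pt "-0.4 -0.01 -0.046 0 0 0 0"

```text
time_s: 41.65
eef_pos: [474.2, 345.0, 151.6]
ee_rot: [-0.0, 1.0, 0.001, 0.001]
force: [0.7, -1.0, 0.2]
grip_width: 0.7
grip_force: 0.0
```

Call:
send_rows --pt "-0.4 0.0015 0.001 0.025 0 0 0" --pt "-0.4 0 0 0.025 0 0 0" --pt "-0.4 0 0 0.025 0 0 0" --pt "-0.4 0 0 0.02 0 0 0" --pt "-0.4 0 0 0.015 0 0 0" --pt "-0.4 0 0 0.01 0 0 0" --pt "-0.4 0 0 0.008 0 0 0" --pt "-0.2 0 0 0 0 0 0" --pt "0 0 0 0 0 0 0" --pt "0.1 0 0 0 0 0 0"

```text
time_s: 42.9
eef_pos: [476.5, 342.5, 22.8]
ee_rot: [-0.0, 1.0, 0.001, 0.0]
force: [0.5, -0.6, -0.3]
grip_width: 0.447
grip_force: 0.0
```

Call:
send_rows --pt "0.2 0 0 0 0 0 0" --pt "0.3 0 0 0 0 0 0" --pt "0.4 0 0 0 0 0 0" --pt "0.5 0 0 0 0 0 0" --pt "0.6 0 0 0 0 0 0" --pt "0.8 0 0 0 0 0 0" --pt "0.8 0 0 0 0 0 0" --pt "0.8 0 0 0 0 0 0" --pt "0.8 0 0 0 0 0 0" --pt "0.8 0 0 0 0 0 0"

```text
time_s: 44.15
eef_pos: [476.4, 342.5, 22.5]
ee_rot: [-0.0, 1.0, 0.001, 0.0]
force: [-1.0, 0.1, 5.3]
grip_width: 0.312
grip_force: 24.8
```

Call:
send_rows --pt "0.8 0 0 -0.005 0 0 0" --pt "0.8 0 0 -0.015 0 0 0" --pt "0.8 0 0 -0.025 0 0 0" --pt "0.8 0 0 -0.025 0 0 0" --pt "0.8 0 0 -0.02 0 0 0" --pt "0.8 0 0.02 -0.01 0 0 0" --pt "0.8 0.003 0.035 0 0 0 0" --pt "0.8 0.003 0.04 0 0 0 0" --pt "0.8 0.003 0.04 0 0 0 0" --pt "0.8 0.003 0.04 0 0 0 0"

```text
time_s: 45.4
eef_pos: [488.1, 165.2, 122.3]
ee_rot: [0.0, 1.0, 0.001, -0.0]
force: [0.4, 0.6, -0.7]
grip_width: 0.311
grip_force: 24.7
```

Call:
send_rows --pt "0.8 0.003 0.04 0 0 0 0" --pt "0.8 0.0025 0.027 0 0 0 0" --pt "0.8 0 0.01 0 0 0 0" --pt "0.8 0 0 0.02 0 0 0" --pt "0.8 0 0 0.025 0 0 0" --pt "0.8 0 0 0.02 0 0 0" --pt "0.8 0 0 0.015 0 0 0" --pt "0.8 0 0 0.01 0 0 0" --pt "0.8 0 0 0 0 0 0" --pt "0.8 0 0 0 0 0 0"

```text
time_s: 46.65
eef_pos: [494.6, 90.5, 32.8]
ee_rot: [0.0, 1.0, 0.001, 0.0]
force: [0.2, 0.1, 0.6]
grip_width: 0.312
grip_force: 24.7
```

Call:
send_rows --pt "0.8 -0.0005 0 0.005 0 0 0" --pt "0.8 0 0 0.003 0 0 0" --pt "0.8 0 0 0.0015 0 0 0" --pt "0.8 0 0 0 0 0 0" --pt "0.3 0 0 0 0 0 0" --pt "0.2 0 0 0 0 0 0" --pt "0.0 0 0 0 0 0 0" --pt "-0.2 0 0 0 0 0 0" --pt "-0.3 0 0 0 0 0 0" --pt "-0.3 0 0 0 0 0 0"

```text
time_s: 47.9
eef_pos: [493.7, 90.5, 22.8]
ee_rot: [-0.0, 1.0, 0.001, -0.0]
force: [-0.7, -0.3, -0.4]
grip_width: 0.652
grip_force: 0.0
```

Call:
send_rows --pt "-0.3 0 0 -0.015 0 0 0" --pt "-0.3 0 0 -0.025 0 0 0" --pt "-0.3 0 0 -0.03 0 0 0" --pt "-0.3 0 0 -0.03 0 0 0" --pt "-0.3 0 0 -0.03 0 0 0" --pt "-0.3 -0.02 -0.03 -0.03 0 0 0" --pt "-0.3 -0.02 -0.045 -0.02 0 0 0" --pt "-0.3 0 -0.045 0 0 0 0" --pt "-0.3 0 -0.045 0 0 0 0" --pt "-0.3 0 -0.03 0 0 0 0"

```text
time_s: 49.15
eef_pos: [452.9, 287.2, 204.0]
ee_rot: [-0.0, 1.0, 0.002, 0.001]
force: [-0.2, -1.1, -0.0]
grip_width: 0.646
grip_force: 0.0
```

```bash
python3 - <<'E'
from h import *
np.set_printoptions(precision=1,suppress=True)
T=shot('top');S=shot('scene')
a=cv2.resize(T['img'][170:350,270:470],(700,630))[:600]
b=cv2.resize(T['img'][180:290,260:480],(790,395),interpolation=2)
cv2.imwrite('pics/d8.png',b[:,:,::-1])
for q in('case_center','eyepiece_center','bottle_center','dish_center','tape_center','card_center'):
  for n,p in(('T',T),('S',S)): print(q,n,[(round(x['score'],2),atz(p,x['point'],dict(case_center=36,eyepiece_center=30,bottle_center=30,dish_center=7,tape_center=12,card_center=2)[q])) for x in ctrl.landmark_of(q,p)])
E
```

```text
case_center T [(0.68, array([ 474.1, -222.6,   36. ]))]
case_center S []
eyepiece_center T [(0.78, array([537.4,  96. ,  30. ])), (0.76, array([546.3, -12.8,  30. ])), (0.58, array([571.9, 189.2,  30. ]))]
eyepiece_center S [(0.76, array([539.9,  96.8,  30. ])), (0.58, array([546.3,  -6.4,  30. ]))]
bottle_center T [(0.45, array([492.7,  92.7,  30. ]))]
bottle_center S [(0.86, array([512.3,  89.4,  30. ])), (0.32, array([536.1, 100.1,  30. ]))]
dish_center T [(0.58, array([763.6, 128.7,   7. ]))]
dish_center S [(0.5, array([747.9, 144.8,   7. ]))]
tape_center T [(0.63, array([ 745.2, -209.1,   12. ])), (0.47, array([ 472.1, -215.9,   12. ]))]
tape_center S [(0.74, array([ 738.1, -202.4,   12. ]))]
card_center T [(0.84, array([372.3,  20.4,   2. ]))]
card_center S [(0.92, array([372.2,  22.5,   2. ])), (0.66, array([498.8, 316.6,   2. ])), (0.46, array([584.9, 103.6,   2. ]))]
```

View pics/d8.png

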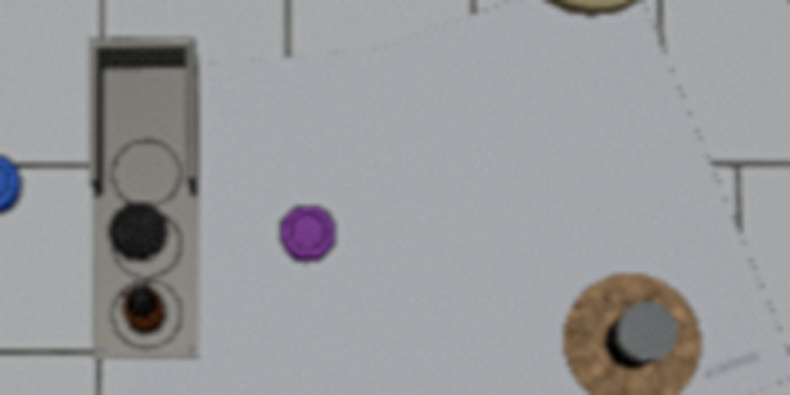

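The bottle and eyepiece stand back on their rings at (145,310) and (140,232), as they did at the start. The case is on the middle of the cork at (640,335). Handing in.

```bash
python3 -c "
from rig import ctrl
print(ctrl.finish_job())"
```

```text
the job is handed in; nothing more can be done
None
```

The job is handed in: the case stands on the middle of the cork disc, the bottle and eyepiece are back upright on their starting rings, and the dish, tape roll and card look undisturbed; the judge's verdict was not shown.

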